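# Clamp a book with the knob under the deck

### The arm

A 6-joint arm with a two-finger parallel gripper is mounted at the origin on the work surface; the furniture and walls round the work are solid. World frame = base frame: x ahead of the robot, y to its left, z up, the work surface at z = 0. Lengths are in m, angles in rad, forces in N, time in s.
With the tool pointing down it reaches from about 0.35 to 0.775 m from the base axis. Payload 5.5 kg.
Tool frame: the origin (TCP) lies at the very end of the fingers, on their centre line; the grasp point (between the pads) lies env.hold_point_z behind it (env.hold_point_z is the distance from the TCP to the grasp point, in m); z points along the fingers, y is the line along which they close (so a half turn about z gives the same grasp; the last joint's range is limited). The gripper opens to 85 mm and grips with 20 to 120 N. Pads are 22 mm wide; open, the fingers measure 114 mm over their backs; the gripper's body (76 mm by 85 mm) begins 54 mm behind the grasp point. The pads swing forward as they close: fully open they stand 13 mm farther back than shut.
Start: joints at [-1.366, 0.313, 0.046, 1.304, 0, 1.431], TCP at [0.194, -0.541, 0.231] pointing down, gripper open.
Joint ranges: [-2.76, 2.76], [-0.86, 1.69], [-1.03, 1.26], [-2.2, 2.34], [-1.47, 1.5], [-3.14, 3.14]. Speed limits (rad/s): [2.57, 2.57, 3.14, 3.14, 3.14, 3.14].

### API

Orientations are given as a unit quaternion [w, x, y, z].
In Python, from workcell import env gives the robot as it stands.
- The arm moves only by the tool carry_out, never from a script. Its argument "steps" is a list of rows, each a list of 3 entries, a list of its own where there are three numbers: the turn, a rotation vector about the tool's x, y, z in degrees, then the shift along the tool's x, y, z in cm, then the closure in counts, from 0 (fully open) to 255 (shut). A call has exactly 8 rows; each row is the pose to reach, as a shift and turn from the pose commanded when the call began, along the tool's axes at that moment; what a row does not reach only later rows make up. A row lasts 1/8 s, in which the tool goes at most 62.5 mm and 10.7 degrees, less where a joint would pass 70% of its speed; a pose out of reach is approached as far as the arm can. A call with a gripper value outside its range is refused whole. The fingers move at their own pace and stop on an object; "force" is the grip in N (left out, the last holds). Time passes only in rows, so rows that repeat a pose let the fingers close, or fill a call up. It gives the time, the measured TCP pose, the force, the opening and the grip force at its end, in the units of the state.
- env.get_state(): the state, without advancing time (a new reading comes with each control period).
- env.read_camera(name): name is "scene" or "top"; returns (picture, depth): 384x512x3 uint8, red, green, blue; 384x512 float32, m along the optical axis (not along the pixel's ray), 0 where there is no reading.
- env.get_calibration(name): a dict with "fx", "fy", "cx", "cy" (pixels), "origin" and "orientation" of the camera in the world. Camera axes: x right, y up, looking along -z (the intrinsics and any distortion apply to the point x, -y, -z); pixel columns grow to the right and rows downward; lengths in m; the calibration is good to about 2 mm. A picture is of the moment at which its call begins. get_calibration takes no time and is no camera call.
- env.hand_in(): hands the job in; it is judged then, once.
The state is a dict: "clock": time; "joint_pos": joint angles; "qvel": joint speeds; "tau": joint torques, N m; "tcp_pos": TCP position; "orientation": TCP orientation; "wrist_force": force on the tool from outside, world axes, zero at the start; "ft_torque": the same for the moment, N m; "finger_gap": finger opening in m; "grip_force": force on a finger pad.
Only numpy, scipy, OpenCV 4.12 (cv2) and the standard library are available. Lean on these libraries where they do the work, as an engineer would, in place of code of your own. Each camera call takes 0.05 s, during which the arm holds its last target. There are 200 camera calls.

### The job

Clamp the book that lies on the raised deck: reach under the deck's front nose and turn the knob mounted on its underside until the sliding jaw has pushed the book square against the end stop and holds it firmly, without crushing it, then let go and back away. Move the jaw only by its knob, keep the hand off the book and the jaws, and leave the other things on the table where they are.

Things in the scene. Friction and masses are not known exactly. Their poses are not given: they have to be found in the camera images.
- clamp: Fixed wooden clamp: deck 112 x 310 mm, 18 thick, top 145 mm above the table, on side legs at y = -105 and 105 mm. Origin: on the table below the knob's axis; x points away from the robot to the deck (x 38 to 150 mm), y left along it, z up. A steel nose 44 mm wide, half-round end of radius 22 mm about the knob's axis, 133 to 145 mm high, juts from the deck's front and carries the knob below.
- knob_centre (a point): Centre of the black ribbed round knob, 32 mm wide, 28 mm tall, 89 mm above the table, hanging from the nose on a 10 mm stem, axis vertical. The nose's underside is 44 mm above this point and wider than the knob: no grip from straight above, but round its sides with fingers tilted about 45 degrees from the front. Axes as the clamp's; does not turn with the knob.
- knob (a joint): Knob angle, rad; grows clockwise seen from above, closing the jaw 10 mm a rad; range -0.1 to 3.4. Stays where left: friction 0.15 N m, plus 0.01 N m for each newton of clamping. 1.4 to 2.4 rad from the start (more than one grasp) pinch the book; then the force climbs about 8 N per 0.1 rad. Let go, it keeps at most about 15 N.
- jaw (a joint): Travel of the sliding jaw, m: 0 fully open, grows as it closes (towards -y of the clamp). Geared to the knob.
- jaw_face (a point): Middle of the cork face of the sliding jaw (left end of the deck), a pale wooden block 104 mm long, 33 mm high. The face looks to -y of the clamp and is sprung: it gives up to 5 mm, 8 N a mm, and beyond that the book is crushed.
- stop_face (a point): Middle of the cork face of the fixed end stop (right end of the deck), a block like the jaw, its face looking to +y of the clamp.
- end_stop: The fixed end stop; origin on the deck's top at its cork face (x as the clamp's origin), axes as the clamp's.
- book: Book lying flat on the deck, 193 mm long (its own x, along the deck), 138 mm wide, 22 mm thick, about 0.35 kg; origin at the centre of its underside. It starts some 5 mm off the end stop, a little askew, with 9 to 20 mm to the jaw. To be held by its two ends with 5 N or more; over 45 N crushes it.
- stamp: Bystander: wooden rubber stamp, 36 x 40 x 74 mm, standing in front of the deck's left end; origin under its centre.
- spool: Bystander: spool of white thread, 47 mm in diameter, 60 mm tall, standing on the table under the deck; origin under its centre.
- tape: Bystander: small dark roll of tape, 58 mm across, 19 mm tall, lying in front of the clamp on the left; origin under its centre.
- pen: Bystander: marker pen, 135 mm long, 17 mm thick, lying in front of the clamp on the right; origin under its centre.
There are look-alikes about, which are no part of the job. What is shaped like the book but blue is not meant.

How it is judged:
On the way, in this order (a step that is already met when the one before it is completed fails the run):
1. the knob is held or pushed by the fingers (contact force between the fingers and knob above 1.5 N), for 0.1 s.
2. the jaw presses the book against the end stop (contact force between book and end_stop above 5 N), for 0.2 s.
At the end, for the whole second after the job is handed in: The book lies flat on the deck (within 0.03 rad), square to the clamp (within 0.02 rad), pinched between jaw and end stop with more than 5 N at both ends, and book and knob are at rest (contact force between book and end_stop above 5 N and contact force between book and jaw above 5 N and angle between the x axis of book and the y axis of clamp, either way round below 0.02 rad and angle between book's own z axis and vertical below 0.03 rad and linear speed of book below 0.01 m/s and not (velocity of joint knob above 0.05 rad/s or velocity of joint knob below -0.05 rad/s)); the robot touches nothing.
It fails at once if the book is crushed (over 45 N from the jaw) (contact force between book and jaw above 45 N).
It fails at once if the robot pushes the jaw, the end stop or the book directly (over 3 N) (contact force between any of the fingers, the arm and jaw above 3 N or contact force between any of the fingers, the arm and end_stop above 3 N or contact force between any of the fingers, the arm and book above 3 N).
It fails at once if a bystander is displaced by more than 30 mm (distance of any of stamp, spool, tape, pen from where it was at the start of the episode above 0.03 m).
It also fails if it takes over 67 s, if anything falls off the work surface, if the arm or the gripper's body presses on something with over 40 N, if the wrist force passes 120 N, or if a joint passes its speed limit or range.

## Working session

There is one attempt and no reset: what is moved stays moved. The work goes in short steps, Python scripts to look and compute and a tool call to move; the robot and the scene stay as the last step left them, time stands still between calls to the robot, and variables do not carry over. Pictures are saved under pics/ and viewed, at most 10 in all, crops included, and the job is handed in when it is done.

Besides the shell and the picture viewer there is one more tool, called after "Emit:" by a JSON object that holds its "op" and its "data", one argument or row to a line. carry_out: Moves the arm, as the interface text tells. Its arguments: {"type":"object","properties":{"steps":{"type":"array","items":{"type":"array"}},"force":{"type":"number"}},"required":["steps"]}

```bash
mkdir -p pics; cat > h.py <<'E'
import numpy as np, cv2
from scipy.spatial.transform import Rotation as R
from workcell import env
def cam(n):
    p,d=env.read_camera(n); return p,d,env.get_calibration(n)
def rot(c):
    q=c["orientation"]; return R.from_quat([q[1],q[2],q[3],q[0]])
def cloud(d,c):
    v,u=np.mgrid[0:d.shape[0],0:d.shape[1]]
    P=np.stack([(u-c["cx"])/c["fx"]*d,-(v-c["cy"])/c["fy"]*d,-d],-1)
    return P@rot(c).as_matrix().T+np.array(c["origin"])
E
python3 - <<'E'
from h import *
for n in("scene","top"):
    p,d,c=cam(n); print(n,c)
    np.savez(f"{n}.npz",p=p,d=d,P=cloud(d,c)); cv2.imwrite(f"pics/{n}0.png",p[...,::-1])
print(env.get_state(),env.hold_point_z)
E
```

```text
scene {'fx': 475.6327595032047, 'fy': 475.6327595032047, 'cx': 258.0485703565083, 'cy': 184.3430441348793, 'origin': array([-0.37709788,  0.13324309,  0.83463214]), 'orientation': array([-0.44018782, -0.21214026,  0.38685934,  0.78203008])}
top {'fx': 439.5383442477978, 'fy': 439.5383442477978, 'cx': 260.66821330548777, 'cy': 192.61587518888084, 'origin': array([ 0.35226048, -0.37584527,  1.13175455]), 'orientation': array([ 0.71364504,  0.02328913, -0.01160487, -0.70002407])}
{'clock': 0.1, 'joint_pos': array([-1.36556862e+00,  3.13905813e-01,  4.50797794e-02,  1.30358600e+00,
        3.52958913e-05,  1.43118338e+00]), 'qvel': array([ 8.38441010e-04, -1.51620667e-03,  1.11302064e-03,  8.56899310e-04,
        5.80880022e-04,  3.58246257e-05]), 'tau': array([ 1.93655338e-03, -4.81724167e+01,  2.99244171e+01,  1.27222133e-02,
       -2.48104143e-04,  4.37679248e-06]), 'tcp_pos': array([ 0.19427749, -0.54070297,  0.23050388]), 'orientation': array([-8.07998732e-04,  9.85172085e-01,  1.71567215e-01, -8.86039411e-06]), 'wrist_force': array([ 0.12198821,  1.17940011, -0.09470832]), 'ft_torque': array([ 0.00043287,  0.01272339, -0.02193977]), 'grip_force': 0.0, 'finger_gap': 0.08547385614186322} 0.0187
```

View pics/scene0.png

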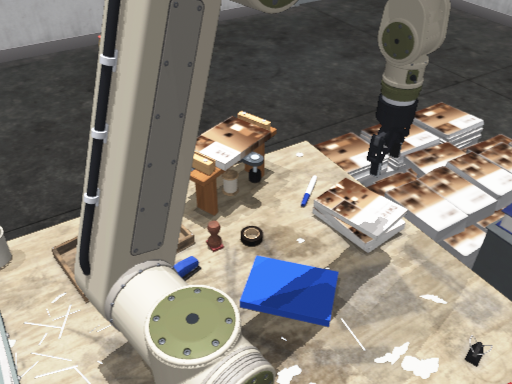

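View pics/top0.png

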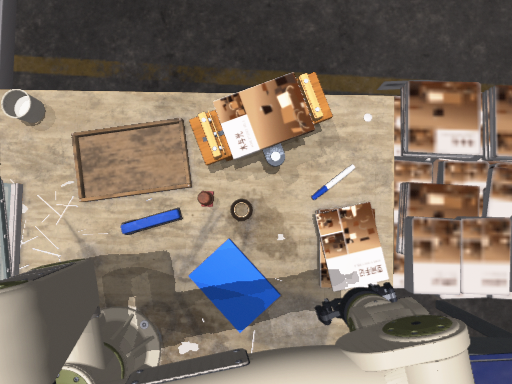

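The top view shows the clamp at (262,118), its nose at (275,156), jaw at (210,135) and stop at (315,95). The scene view shows the knob at (255,172) under the nose.

Possible look-alikes:
- Book stack at top (350,245), which is a pile with no clamp.
- Blue book at (235,285), excluded by the description.
- Books off the table on the right.
- Blue/grey screw head at (275,156), which is the nose and not the knob.

The target is the book on the deck at (262,115) and the dark knob under the nose. I'll check it in one close crop and measure.

```bash
python3 - <<'E'
from h import *
t=np.load("top.npz"); s=np.load("scene.npz")
a=cv2.resize(t["p"][60:220,180:345],None,fx=2.4,fy=2.4,interpolation=cv2.INTER_CUBIC)
b=cv2.resize(s["p"][100:260,170:335],None,fx=2.4,fy=2.4,interpolation=cv2.INTER_CUBIC)
cv2.imwrite("pics/crop.png",np.hstack([a,b])[...,::-1])
for n,w in(("top",[(275,156),(270,165),(210,135),(315,95),(265,110),(205,198),(241,210),(335,180),(350,245)]),("scene",[(255,158),(255,168),(255,172),(255,176),(230,180),(214,235),(252,236),(310,190)])):
    D=np.load(n+".npz")
    for u,v in w: print(n,u,v,D["P"][v,u].round(4),D["p"][v,u])
# deck-ish region, minAreaRect of high points
P=t["P"]; m=np.zeros(P.shape[:2],bool); m[60:172,180:345]=1
for lo,hi in((.135,.150),(.158,.172),(.173,.19),(.13,.2)):
    q=P[m&(P[...,2]>lo)&(P[...,2]<hi)]; print(lo,hi,len(q),q.mean(0).round(4),cv2.minAreaRect((q[:,:2]*1000).astype(np.float32)))
E
```

```text
top 275 156 [ 0.4841 -0.3898  0.145 ] [248 251 252]
top 270 165 [ 0.4798 -0.3793  0.0012] [79 70 63]
top 210 135 [ 0.5242 -0.2455  0.1738] [252 222 142]
top 315 95 [ 0.617  -0.475   0.1735] [241 197 124]
top 265 110 [ 0.5848 -0.3654  0.161 ] [38 21 16]
top 205 198 [ 0.3889 -0.2233  0.0705] [163 105  85]
top 241 210 [ 0.3623 -0.3064 -0.0062] [141 123  99]
top 335 180 [ 0.4432 -0.5456  0.0118] [253 251 252]
top 350 245 [ 0.2818 -0.5774  0.0539] [232 186 140]
scene 255 158 [ 0.4765 -0.3878  0.1481] [245 248 251]
scene 255 168 [ 0.4782 -0.389   0.1152] [125 132 138]
scene 255 172 [ 0.4774 -0.3886  0.103 ] [61 65 67]
scene 255 176 [ 0.4708 -0.3846  0.0958] [18 18 20]
scene 230 180 [ 0.5384 -0.3464  0.0536] [133 121 105]
scene 214 235 [ 0.379  -0.2147  0.0434] [72 47 39]
scene 252 236 [ 0.3699 -0.3152 -0.0021] [177 159 133]
scene 310 190 [ 0.4323 -0.5414  0.0119] [253 253 252]
0.135 0.15 1774 [ 0.5416 -0.3406  0.1434] ((543.8397827148438, -365.8117370605469), (171.437744140625, 310.3363952636719), 21.828838348388672)
0.158 0.172 5497 [ 0.5725 -0.362   0.1653] ((571.7084350585938, -355.857177734375), (140.0462188720703, 256.4288330078125), 21.04405975341797)
0.173 0.19 825 [ 0.57   -0.3526  0.1761] ((571.759765625, -354.52069091796875), (103.87480163574219, 258.2618713378906), 22.08149528503418)
0.13 0.2 8242 [ 0.5653 -0.3569  0.1615] ((550.0852661132812, -363.3580017089844), (184.86753845214844, 310.4164733886719), 22.001142501831055)
```

View pics/crop.png

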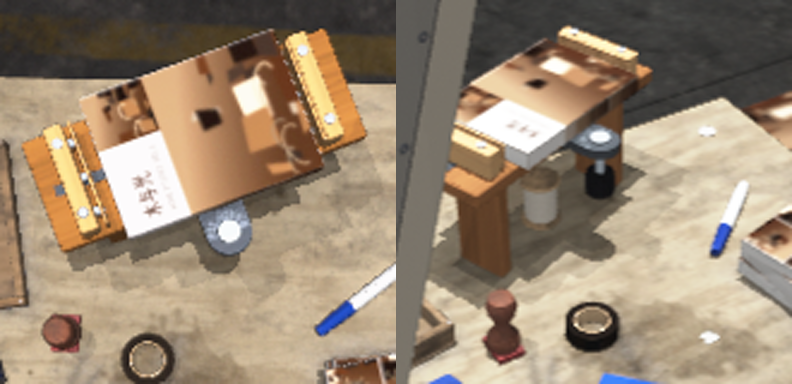

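Everything agrees: the yaw is 22°, and the knob axis is at (0.4845, -0.3898), matched by both the deck-rectangle fit and the nose screw. The scene view puts the knob's front surface 15 mm from that axis at z≈0.09, and the deck top is at 0.143–0.145. Next is a helper that turns tilted poses about the knob axis into move rows.

```bash
cat >> h.py <<'E'
K=np.array([.4845,-.3898,.089]); YAW=22
def pose(psi,beta=35,back=0.,up=0.):
    a,b=np.radians(YAW+psi),np.radians(beta)
    z=np.array([np.cos(b)*np.cos(a),np.cos(b)*np.sin(a),-np.sin(b)]); y=np.array([np.sin(a),-np.cos(a),0])
    return R.from_matrix(np.c_[np.cross(y,z),y,z]), K+[0,0,up]+z*(env.hold_point_z-back)
def cur():
    s=env.get_state(); q=s["orientation"]; return R.from_quat([q[1],q[2],q[3],q[0]]),s["tcp_pos"]
def row(T,base):
    r=(base[0].inv()*T[0]).as_rotvec(degrees=True); t=base[0].inv().apply(T[1]-base[1])*100
    return r.round(1).tolist(),t.round(2).tolist()
def show(*poses,base=None):
    base=base or cur()
    for p in poses: print(*row(p,base))
E
python3 - <<'E'
from h import *
show(pose(40,back=.12),pose(0,back=.12))
E
```

```text
[20.2, 52.4, -38.9] [26.27, 1.2, 8.34]
[1.0, 55.0, -2.1] [24.12, -4.05, 8.35]
```

Emit:
{"op": "carry_out", "data": {
  "steps": [
    [[2.5, 6.5, -5], [3.3, 0.1, 0], [0]],
    [[5, 13, -10], [6.6, 0.3, 1], [0]],
    [[7.5, 19.5, -14.5], [9.9, 0.4, 2], [0]],
    [[10, 26, -19.5], [13.1, 0.6, 3.5], [0]],
    [[12.6, 32.7, -24.3], [16.4, 0.7, 5], [0]],
    [[15, 39.3, -29], [19.7, 0.9, 6.2], [0]],
    [[17.7, 45.8, -34], [23, 1, 7.3], [0]],
    [[20.2, 52.4, -38.9], [26.27, 1.2, 8.34], [0]]
  ],
  "force": 60
}}

```text
validation failed for argument at $.st...
```

```bash
python3 - <<'E'
from h import *
s=env.get_state(); print(s["clock"],s["joint_pos"].round(2),s["tcp_pos"].round(4),s["wrist_force"])
show(pose(40,back=.12),pose(40,back=.0))
p,d,c=cam("scene"); cv2.imwrite("pics/s1.png",cv2.resize(p[60:300,150:450],None,fx=2,fy=2)[...,::-1])
E
```

```text
0.1 [-1.37  0.31  0.05  1.3   0.    1.43] [ 0.1943 -0.5407  0.2305] [ 0.12198821  1.17940011 -0.09470832]
[20.2, 52.4, -38.9] [26.27, 1.2, 8.34]
[20.2, 52.4, -38.9] [33.54, -5.4, 15.24]
```

View pics/s1.png

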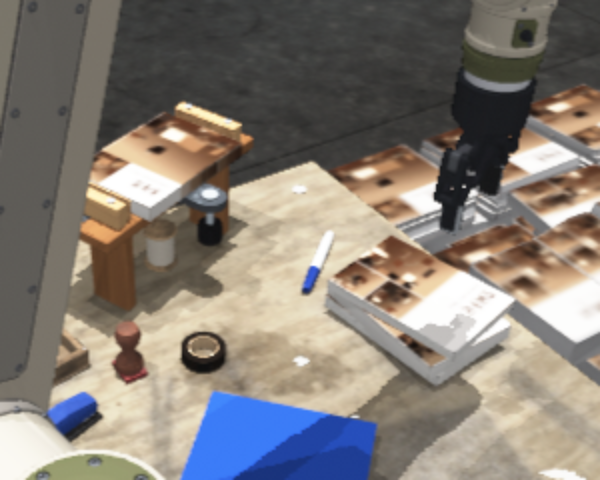

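The arm hasn't moved: the call was refused because the closure has to be a plain number.

Emit:
{"op": "carry_out", "data": {
  "steps": [
    [[2.5, 6.5, -5], [3.3, 0.1, 0], 0],
    [[5, 13, -10], [6.6, 0.3, 1], 0],
    [[7.5, 19.5, -14.5], [9.9, 0.4, 2], 0],
    [[10, 26, -19.5], [13.1, 0.6, 3.5], 0],
    [[12.6, 32.7, -24.3], [16.4, 0.7, 5], 0],
    [[15, 39.3, -29], [19.7, 0.9, 6.2], 0],
    [[17.7, 45.8, -34], [23, 1, 7.3], 0],
    [[20.2, 52.4, -38.9], [26.27, 1.2, 8.34], 0]
  ],
  "force": 60
}}

```text
clock: 1.15
tcp_pos: [0.4462, -0.4638, 0.1475]
orientation: [-0.238, 0.759, 0.458, 0.397]
wrist_force: [-0.9, -0.3, 0.1]
finger_gap: 0.0854
grip_force: 0.0
```

```bash
python3 - <<'E'
from h import *
s=env.get_state(); print(s["clock"],s["joint_pos"].round(2),s["tcp_pos"].round(4),s["wrist_force"])
show(pose(40,back=.12),pose(40,back=.0))
p,d,c=cam("scene"); cv2.imwrite("pics/s2.png",cv2.resize(p[60:300,150:450],None,fx=2,fy=2)[...,::-1])
E
```

```text
1.15 [-1.23  1.03  0.7   2.01  0.65  0.56] [ 0.4462 -0.4638  0.1475] [-0.88042899 -0.31523896  0.05060951]
[0.0, -0.2, 0.2] [-0.02, -0.1, 0.05]
[0.0, -0.2, 0.2] [-0.05, -0.1, 12.05]
```

View pics/s2.png

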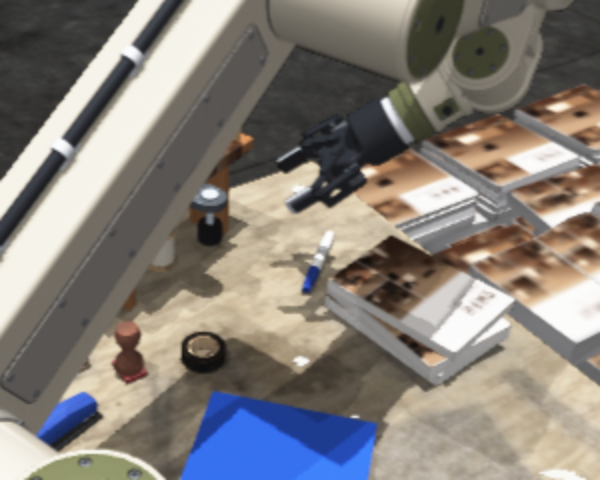

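The picture shows the open gripper at (320,170) pointing at the knob (210,232), tracking within 1 mm. I'll advance with the fingers open.

Emit:
{"op": "carry_out", "data": {
  "steps": [
    [[0, 0, 0], [0, -0.1, 2], 0],
    [[0, 0, 0], [0, -0.1, 4], 0],
    [[0, 0, 0], [0, -0.1, 6], 0],
    [[0, 0, 0], [0, -0.1, 8], 0],
    [[0, 0, 0], [0, -0.1, 9.5], 0],
    [[0, 0, 0], [0, -0.1, 11], 0],
    [[0, 0, 0], [0, -0.1, 12], 0],
    [[0, 0, 0], [0, -0.1, 12], 0]
  ]
}}

```text
clock: 2.2
tcp_pos: [0.491, -0.3758, 0.0786]
orientation: [-0.238, 0.76, 0.457, 0.396]
wrist_force: [-0.7, 0.0, -0.3]
finger_gap: 0.0853
grip_force: 0.0
```

```bash
python3 - <<'E'
from h import *
s=env.get_state(); print(s["clock"],s["joint_pos"].round(2),s["tcp_pos"].round(4),s["wrist_force"])
show(pose(40))
A=[]
for n in("scene","top"):
    p,d,c=cam(n); print((rot(c).inv().apply(K-c["origin"])))
    q=rot(c).inv().apply(K-c["origin"]); u=int(c["cx"]+c["fx"]*q[0]/-q[2]); v=int(c["cy"]-c["fy"]*q[1]/-q[2])
    A.append(cv2.resize(p[v-60:v+60,u-60:u+60],(400,400),interpolation=cv2.INTER_CUBIC))
cv2.imwrite("pics/s3.png",np.hstack(A)[...,::-1])
E
```

```text
2.2 [-1.12  0.94  0.34  1.68  0.72  0.66] [ 0.491  -0.3758  0.0786] [-0.67178898  0.00834714 -0.29781458]
[-0.0, -0.0, 0.0] [-0.04, 0.08, 0.01]
[-0.01074469  0.02514639 -1.25345302]
[ 0.03327877  0.08018741 -1.04760755]
```

View pics/s3.png

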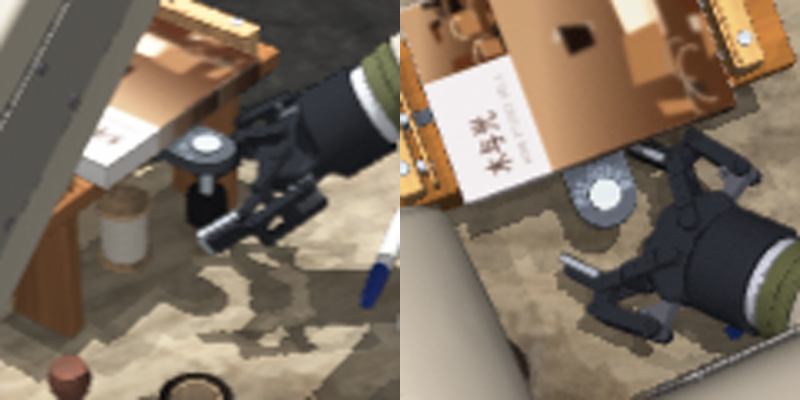

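The fingers straddle the knob, one under the deck edge and one in front, with the body clear of the nose. Closing.

Emit:
{"op": "carry_out", "data": {
  "steps": [
    [[0, 0, 0], [0, 0.05, 0], 120],
    [[0, 0, 0], [0, 0.05, 0], 255],
    [[0, 0, 0], [0, 0.05, 0], 255],
    [[0, 0, 0], [0, 0.05, 0], 255],
    [[0, 0, 0], [0, 0.05, 0], 255],
    [[0, 0, 0], [0, 0.05, 0], 255],
    [[0, 0, 0], [0, 0.05, 0], 255],
    [[0, 0, 0], [0, 0.05, 0], 255]
  ],
  "force": 60
}}

```text
clock: 3.3
tcp_pos: [0.4918, -0.3776, 0.0793]
orientation: [-0.236, 0.761, 0.457, 0.396]
wrist_force: [1.8, -5.2, 1.2]
finger_gap: 0.0303
grip_force: 59.8
```

```bash
python3 - <<'E'
from h import *
s=env.get_state(); print(s["clock"],s["joint_pos"].round(2),s["tcp_pos"].round(4),s["wrist_force"].round(2),s["ft_torque"].round(3),s["finger_gap"],s["grip_force"])
B=pose(40)
show(*[pose(a) for a in (35,30,25,20,15,10,5,0,-5,-10,-15,-20,-25,-30,-35,-40)],base=B)
E
```

```text
3.3 [-1.12  0.94  0.35  1.68  0.72  0.67] [ 0.4918 -0.3776  0.0793] [ 1.85 -5.24  1.17] [-1.013 -0.006 -0.752] 0.03032750093216098 59.78823959827423
[-4.1, 0.0, 2.9] [-0.0, 0.13, -0.0]
[-8.2, 0.0, 5.7] [-0.01, 0.27, -0.02]
[-12.3, 0.0, 8.6] [-0.03, 0.4, -0.04]
[-16.4, 0.0, 11.5] [-0.05, 0.52, -0.08]
[-20.5, 0.0, 14.3] [-0.08, 0.65, -0.12]
[-24.6, 0.0, 17.2] [-0.12, 0.77, -0.17]
[-28.7, 0.0, 20.1] [-0.16, 0.88, -0.23]
[-32.8, -0.0, 22.9] [-0.21, 0.98, -0.29]
[-36.9, 0.0, 25.8] [-0.26, 1.08, -0.37]
[-41.0, 0.0, 28.7] [-0.31, 1.17, -0.45]
[-45.1, 0.0, 31.5] [-0.37, 1.25, -0.54]
[-49.1, 0.0, 34.4] [-0.44, 1.33, -0.63]
[-53.2, 0.0, 37.3] [-0.51, 1.39, -0.72]
[-57.3, 0.0, 40.2] [-0.58, 1.44, -0.83]
[-61.4, 0.0, 43.0] [-0.65, 1.48, -0.93]
[-65.5, 0.0, 45.9] [-0.73, 1.51, -1.04]
```

Emit:
{"op": "carry_out", "data": {
  "steps": [
    [[-4.1, 0, 2.9], [0, 0.13, 0], 255],
    [[-8.2, 0, 5.7], [0, 0.27, 0], 255],
    [[-12.3, 0, 8.6], [0, 0.4, 0], 255],
    [[-16.4, 0, 11.5], [-0.05, 0.52, -0.08], 255],
    [[-20.5, 0, 14.3], [-0.08, 0.65, -0.12], 255],
    [[-24.6, 0, 17.2], [-0.12, 0.77, -0.17], 255],
    [[-28.7, 0, 20.1], [-0.16, 0.88, -0.23], 255],
    [[-32.8, 0, 22.9], [-0.2, 0.98, -0.3], 255]
  ]
}}

```text
clock: 4.3
tcp_pos: [0.4984, -0.3851, 0.0794]
orientation: [-0.086, 0.871, 0.169, 0.454]
wrist_force: [9.5, -4.2, -7.0]
finger_gap: 0.0303
grip_force: 60.0
```

```bash
cat >> h.py <<'E'
def rep():
    s=env.get_state(); o,t=cur(); M=s["ft_torque"]; F=s["wrist_force"]
    z=o.apply([0,0,1]); print(round(s["clock"],2),s["joint_pos"].round(2),"F",F.round(1),"M",M.round(2),"gap",round(s["finger_gap"],4),"az",np.degrees(np.arctan2(z[1],z[0])).round(1)-YAW,"beta",np.degrees(np.arcsin(-z[2])).round(1),"hold-K mm",((t-z*env.hold_point_z-K)*1000).round(1))
def jaw(tag):
    p,d,c=cam("top"); P=cloud(d,c); np.savez(tag,p=p,d=d,P=P)
    a=np.radians(YAW); U=np.array([[np.cos(a),np.sin(a)],[-np.sin(a),np.cos(a)]])
    L=(P[...,:2]-K[:2])@U.T*1000; m=(L[...,0]>45)&(L[...,0]<140)&(abs(L[...,1])<160)
    h=P[...,2]
    for nm,k in(("jaw",(h>.1715)&(h<.19)&(L[...,1]>60)),("stop",(h>.1715)&(h<.19)&(L[...,1]<-60)),("book",(h>.157)&(h<.1695)&(abs(L[...,1])<120))):
        q=L[m&k]; print(nm,len(q),np.percentile(q[:,1],[1,5,50,95,99]).round(1))
E
python3 - <<'E'
from h import *
rep(); jaw("t1")
t=np.load("top.npz"); 
E
```

```text
4.3 [-1.2   0.51 -0.42  0.66  0.96  1.55] F [ 9.5 -4.2 -7. ] M [-1.26  0.79 -1.05] gap 0.0303 az -0.3000000000000007 beta 35.0 hold-K mm [-0.3 -1.   1.1]
jaw 407 [ 95.7  96.5 111.7 121.2 122.3]
stop 408 [-129.  -127.6 -118.1 -108.8 -108.3]
book 3722 [-107.9  -95.9   -7.1   81.7   95.5]
```

Emit:
{"op": "carry_out", "data": {
  "steps": [
    [[-4.1, 0, 2.9], [0, 0.13, 0], 255],
    [[-8.2, 0, 5.7], [0, 0.27, 0], 255],
    [[-12.3, 0, 8.6], [0, 0.4, 0], 255],
    [[-16.4, 0, 11.5], [-0.05, 0.52, -0.08], 255],
    [[-20.5, 0, 14.3], [-0.08, 0.65, -0.12], 255],
    [[-20.5, 0, 14.3], [-0.08, 0.65, -0.12], 255],
    [[-20.5, 0, 14.3], [-0.08, 0.65, -0.12], 255],
    [[-20.5, 0, 14.3], [-0.08, 0.65, -0.12], 255]
  ]
}}

```text
clock: 5.35
tcp_pos: [0.4995, -0.3914, 0.0793]
orientation: [0.013, 0.886, -0.023, 0.462]
wrist_force: [2.1, -2.1, -0.1]
finger_gap: 0.0304
grip_force: 64.7
```

```bash
python3 - <<'E'
from h import *
rep(); jaw("t2")
E
```

```text
5.35 [-1.16  0.32 -0.86 -0.18  0.82  2.29] F [ 2.1 -2.1 -0.1] M [-0.21  0.46 -0.49] gap 0.0304 az -25.1 beta 34.9 hold-K mm [-0.3 -0.7  1. ]
jaw 402 [ 91.2  92.  107.3 116.9 117.8]
stop 405 [-128.9 -127.7 -118.1 -109.1 -108.4]
book 3725 [-107.9  -96.    -7.2   81.8   93.8]
```

Emit:
{"op": "carry_out", "data": {
  "steps": [
    [[0, 0, 0], [0, 0, 0], 0],
    [[0, 0, 0], [0, 0, 0], 0],
    [[0, 0, 0], [0, 0, 0], 0],
    [[0, 0, 0], [0, 0, 0], 0],
    [[0, 0, 0], [0, 0, 0], 0],
    [[0, 0, 0], [0, 0, 0], 0],
    [[0, 0, 0], [0, 0, 0], 0],
    [[0, 0, 0], [0, 0, 0], 0]
  ]
}}

```text
clock: 6.4
tcp_pos: [0.4995, -0.3911, 0.0792]
orientation: [0.013, 0.886, -0.023, 0.462]
wrist_force: [-0.3, 0.2, -0.1]
finger_gap: 0.0853
grip_force: 0.0
```

```bash
python3 - <<'E'
from h import *
rep()
show(*[pose(a) for a in (-15,-5,5,15,25,35,45)])
E
```

```text
6.4 [-1.16  0.32 -0.86 -0.18  0.82  2.29] F [-0.3  0.2 -0.1] M [0.06 0.74 0.02] gap 0.0853 az -25.1 beta 34.9 hold-K mm [-0.4 -0.5  0.9]
[8.3, -0.1, -5.6] [-0.07, -0.32, 0.06]
[16.5, -0.0, -11.4] [-0.11, -0.58, 0.0]
[24.7, -0.0, -17.1] [-0.17, -0.82, -0.09]
[32.9, -0.0, -22.8] [-0.26, -1.04, -0.22]
[41.1, -0.0, -28.6] [-0.37, -1.23, -0.37]
[49.2, 0.0, -34.3] [-0.49, -1.38, -0.55]
[57.4, 0.0, -40.0] [-0.63, -1.49, -0.75]
```

Emit:
{"op": "carry_out", "data": {
  "steps": [
    [[8.3, 0, -5.6], [-0.05, -0.3, 0.05], 0],
    [[16.5, 0, -11.4], [-0.1, -0.58, 0], 0],
    [[24.7, 0, -17.1], [-0.17, -0.82, -0.1], 0],
    [[32.9, 0, -22.8], [-0.26, -1.04, -0.2], 0],
    [[41.1, 0, -28.6], [-0.37, -1.23, -0.37], 0],
    [[49.2, 0, -34.3], [-0.5, -1.38, -0.55], 0],
    [[57.4, 0, -40], [-0.6, -1.5, -0.75], 0],
    [[57.4, 0, -40], [-0.6, -1.5, -0.75], 0]
  ]
}}

```text
clock: 7.4
tcp_pos: [0.4909, -0.3761, 0.0774]
orientation: [-0.256, 0.739, 0.491, 0.385]
wrist_force: [0.9, -0.4, -0.3]
finger_gap: 0.0855
grip_force: 0.0
```

```bash
python3 - <<'E'
from h import *
rep(); show(pose(45)); jaw("t3")
E
```

```text
7.4 [-1.1   0.99  0.44  1.77  0.68  0.59] F [ 0.9 -0.4 -0.3] M [-0.64  0.26 -0.03] gap 0.0855 az 45.2 beta 35.0 hold-K mm [ 0.5 -0.4 -0.9]
[-0.2, -0.0, 0.1] [0.09, -0.06, -0.04]
jaw 399 [ 91.2  92.  107.3 116.8 117.8]
stop 399 [-128.9 -127.8 -118.3 -108.8 -108.2]
book 3734 [-107.8  -95.9   -7.2   81.6   91.1]
```

Knob unmoved during the reset. Gripping again.

Emit:
{"op": "carry_out", "data": {
  "steps": [
    [[0, 0, 0], [0.05, -0.05, 0], 120],
    [[0, 0, 0], [0.05, -0.05, 0], 255],
    [[0, 0, 0], [0.05, -0.05, 0], 255],
    [[0, 0, 0], [0.05, -0.05, 0], 255],
    [[0, 0, 0], [0.05, -0.05, 0], 255],
    [[0, 0, 0], [0.05, -0.05, 0], 255],
    [[0, 0, 0], [0.05, -0.05, 0], 255],
    [[0, 0, 0], [0.05, -0.05, 0], 255]
  ],
  "force": 60
}}

```text
clock: 8.45
tcp_pos: [0.4911, -0.3762, 0.0799]
orientation: [-0.253, 0.74, 0.489, 0.386]
wrist_force: [3.7, -3.6, -0.7]
finger_gap: 0.0304
grip_force: 60.0
```

Emit:
{"op": "carry_out", "data": {
  "steps": [
    [[-4.1, 0, 2.9], [0, 0.13, 0], 255],
    [[-8.2, 0, 5.7], [0, 0.27, 0], 255],
    [[-12.3, 0, 8.6], [0, 0.4, 0], 255],
    [[-16.4, 0, 11.5], [-0.05, 0.52, -0.08], 255],
    [[-20.5, 0, 14.3], [-0.08, 0.65, -0.12], 255],
    [[-20.5, 0, 14.3], [-0.08, 0.65, -0.12], 255],
    [[-20.5, 0, 14.3], [-0.08, 0.65, -0.12], 255],
    [[-20.5, 0, 14.3], [-0.08, 0.65, -0.12], 255]
  ]
}}

```text
clock: 9.45
tcp_pos: [0.4965, -0.3801, 0.08]
orientation: [-0.163, 0.828, 0.318, 0.432]
wrist_force: [7.7, -3.0, -1.6]
finger_gap: 0.0302
grip_force: 62.3
```

```bash
python3 - <<'E'
from h import *
rep(); jaw("t4")
E
```

```text
9.45 [-1.18  0.73 -0.03  1.25  0.89  1.02] F [ 7.7 -3.  -1.6] M [-0.93  0.09 -1.25] gap 0.0302 az 19.700000000000003 beta 35.0 hold-K mm [ 0.6 -0.5  1.7]
jaw 406 [ 86.9  87.8 103.  112.5 113.6]
stop 402 [-128.8 -127.7 -118.1 -109.  -108. ]
book 3727 [-108.1  -98.4   -9.6   78.9   86.9]
```

Emit:
{"op": "carry_out", "data": {
  "steps": [
    [[-2, 0, 1.4], [0, 0.07, 0], 255],
    [[-4.1, 0, 2.9], [0, 0.13, 0], 255],
    [[-6.2, 0, 4.3], [0, 0.2, 0], 255],
    [[-8.2, 0, 5.7], [0, 0.27, 0], 255],
    [[-8.2, 0, 5.7], [0, 0.27, 0], 255],
    [[-8.2, 0, 5.7], [0, 0.27, 0], 255],
    [[-8.2, 0, 5.7], [0, 0.27, 0], 255],
    [[-8.2, 0, 5.7], [0, 0.27, 0], 255]
  ]
}}

```text
clock: 10.5
tcp_pos: [0.4981, -0.3823, 0.08]
orientation: [-0.125, 0.852, 0.245, 0.445]
wrist_force: [7.4, -2.7, -3.0]
finger_gap: 0.0306
grip_force: 62.3
```

```bash
cat >> h.py <<'E'
def yaw(tag):
    # book long front edge direction vs clamp, from book-height cloud
    P=np.load(tag+".npz")["P"]; a=np.radians(YAW); U=np.array([[np.cos(a),np.sin(a)],[-np.sin(a),np.cos(a)]])
    L=(P[...,:2]-K[:2])@U.T*1000; k=(P[...,2]>.155)&(P[...,2]<.17)
    y=np.arange(-60,55,5); f=[np.percentile(L[k&(abs(L[...,1]-t)<2.5)&(L[...,0]>0)&(L[...,0]<190)][:,0],97) for t in y]
    print("book edge slope rad",np.polyfit(y,f,1)[0].round(4))
E
python3 - <<'E'
from h import *
rep(); jaw("t5")
for t in("top","t2","t4","t5"): yaw(t)
E
```

```text
10.5 [-1.19  0.62 -0.22  0.98  0.94  1.26] F [ 7.4 -2.7 -3. ] M [-0.94  0.31 -1.17] gap 0.0306 az 9.7 beta 35.0 hold-K mm [ 0.6 -0.6  1.7]
jaw 402 [ 85.3  86.1 101.3 110.6 111.6]
stop 400 [-128.9 -127.7 -118.2 -109.  -108.3]
book 3709 [-107.1  -99.4  -10.6   77.4   85.2]
book edge slope rad 0.0196
book edge slope rad 0.0155
book edge slope rad 0.005
book edge slope rad -0.0037
```

Emit:
{"op": "carry_out", "data": {
  "steps": [
    [[-2, 0, 1.4], [0, 0.07, 0], 255],
    [[-4.1, 0, 2.9], [0, 0.13, 0], 255],
    [[-6.2, 0, 4.3], [0, 0.2, 0], 255],
    [[-8.2, 0, 5.7], [0, 0.27, 0], 255],
    [[-8.2, 0, 5.7], [0, 0.27, 0], 255],
    [[-8.2, 0, 5.7], [0, 0.27, 0], 255],
    [[-8.2, 0, 5.7], [0, 0.27, 0], 255],
    [[-8.2, 0, 5.7], [0, 0.27, 0], 255]
  ]
}}

```text
clock: 11.55
tcp_pos: [0.4994, -0.3847, 0.08]
orientation: [-0.085, 0.87, 0.17, 0.454]
wrist_force: [8.1, -4.4, -3.9]
finger_gap: 0.0305
grip_force: 62.4
```

```bash
python3 - <<'E'
from h import *
rep(); jaw("t6"); yaw("t6")
E
```

```text
11.55 [-1.2   0.51 -0.42  0.66  0.96  1.55] F [ 8.1 -4.4 -3.9] M [-0.77  0.39 -1.05] gap 0.0305 az -0.3000000000000007 beta 35.0 hold-K mm [ 0.6 -0.6  1.7]
jaw 402 [ 84.7  85.5  99.8 109.1 109.9]
stop 400 [-129.  -127.9 -118.4 -108.8 -108.2]
book 3690 [-107.2  -99.4  -11.6   76.3   84.2]
book edge slope rad 0.0006
```

Emit:
{"op": "carry_out", "data": {
  "steps": [
    [[-2, 0, 1.4], [0, 0.07, 0], 255],
    [[-3.3, 0, 2.3], [0, 0.1, 0], 255],
    [[-5, 0, 3.5], [0, 0.16, 0], 255],
    [[-6.5, 0, 4.6], [0, 0.21, 0], 255],
    [[-6.5, 0, 4.6], [0, 0.21, 0], 255],
    [[-6.5, 0, 4.6], [0, 0.21, 0], 255],
    [[-6.5, 0, 4.6], [0, 0.21, 0], 255],
    [[-6.5, 0, 4.6], [0, 0.21, 0], 255]
  ]
}}

```text
clock: 12.6
tcp_pos: [0.5, -0.3868, 0.08]
orientation: [-0.054, 0.88, 0.109, 0.459]
wrist_force: [9.1, -5.1, -4.0]
finger_gap: 0.0304
grip_force: 62.5
```

```bash
python3 - <<'E'
from h import *
rep(); jaw("t7"); yaw("t7")
E
```

```text
12.6 [-1.2   0.43 -0.57  0.38  0.95  1.8 ] F [ 9.1 -5.1 -4. ] M [-0.76  0.54 -0.95] gap 0.0304 az -8.2 beta 35.0 hold-K mm [ 0.7 -0.6  1.7]
jaw 408 [ 84.5  85.4  98.2 107.6 108.6]
stop 400 [-128.8 -128.  -118.3 -109.1 -108.2]
book 3677 [-107.3  -99.7  -11.6   75.9   83.7]
book edge slope rad 0.0007
```

The book is square and stationary (slope 0.0007 rad), and the cork is compressed about 2.2 mm, or roughly 18 N. Releasing.

Emit:
{"op": "carry_out", "data": {
  "steps": [
    [[0, 0, 0], [0, 0, 0], 0],
    [[0, 0, 0], [0, 0, 0], 0],
    [[0, 0, 0], [0, 0, 0], 0],
    [[0, 0, 0], [0, 0, 0], 0],
    [[0, 0, 0], [0, 0, 0], 0],
    [[0, 0, 0], [0, 0, 0], 0],
    [[0, 0, 0], [0, 0, 0], 0],
    [[0, 0, 0], [0, 0, 0], 0]
  ]
}}

```text
clock: 13.65
tcp_pos: [0.4998, -0.3852, 0.0789]
orientation: [-0.056, 0.88, 0.108, 0.459]
wrist_force: [0.4, 0.5, 0.1]
finger_gap: 0.0855
grip_force: 0.0
```

```bash
python3 - <<'E'
from h import *
rep(); jaw("t8"); yaw("t8")
E
```

```text
13.65 [-1.2   0.43 -0.57  0.38  0.95  1.8 ] F [0.4 0.5 0.1] M [-0.19  0.67 -0.02] gap 0.0855 az -8.0 beta 35.0 hold-K mm [0.4 0.8 0.6]
jaw 404 [ 84.6  85.5  98.9 108.4 109.3]
stop 406 [-129.  -127.7 -118.2 -108.7 -108. ]
book 3674 [-107.2  -99.5  -11.9   76.1   83.9]
book edge slope rad -0.0071
```

The jaw sprang back about 0.7 mm, leaving roughly 13–15 N, which matches the stated holding limit. Backing straight out.

Emit:
{"op": "carry_out", "data": {
  "steps": [
    [[0, 0, 0], [0, 0, -1], 0],
    [[0, 0, 0], [0, 0, -2.5], 0],
    [[0, 0, 0], [0, 0, -4.5], 0],
    [[0, 0, 0], [0, 0, -6.5], 0],
    [[0, 0, 0], [0, 0, -8.5], 0],
    [[0, 0, 0], [0, 0, -10.5], 0],
    [[0, 0, 0], [0, 0, -12], 0],
    [[0, 0, 0], [0, 0, -12], 0]
  ]
}}

```text
clock: 14.7
tcp_pos: [0.404, -0.4101, 0.1482]
orientation: [-0.055, 0.88, 0.108, 0.459]
wrist_force: [-0.4, -1.2, 0.3]
finger_gap: 0.085
grip_force: 0.0
```

```bash
python3 - <<'E'
from h import *
rep(); jaw("t9"); yaw("t9")
p,d,c=cam("top"); a=cv2.resize(p[60:260,160:400],(480,400))
cv2.imwrite("pics/end.png",a[...,::-1])
E
```

```text
14.7 [-1.39  0.36 -0.45  0.85  0.96  1.46] F [-0.4 -1.2  0.3] M [-0.19  0.68 -0.02] gap 0.085 az -8.2 beta 35.0 hold-K mm [-95.4 -24.   70. ]
jaw 405 [ 84.7  85.5  99.  108.3 109.4]
stop 401 [-128.7 -127.8 -118.4 -108.9 -108.1]
book 3690 [-107.3  -99.6  -11.6   76.2   84. ]
book edge slope rad -0.0013
```

View pics/end.png

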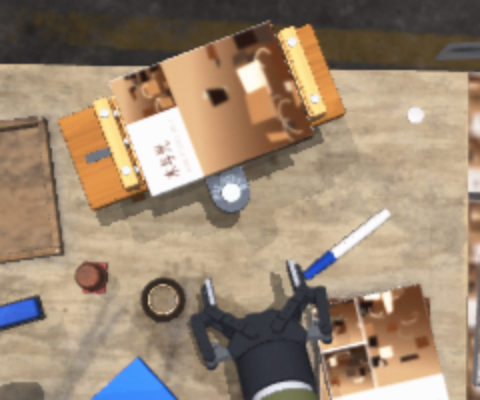

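The final view shows the book square between the jaw (118,143) and the stop (300,72). The gripper is clear at (250,310), and the stamp, tape and pen are where they started.

```bash
python3 -c "
from workcell import env
print(env.hand_in())"
```

```text
the job is handed in; nothing more can be done
None
```

I clamped the book square against the end stop (within about 0.002 rad), holding it at an estimated 13–15 N, backed the gripper clear, and handed the job in at about 15 s; no verdict came back.

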